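# Lay the long socket down in its case and push the lid shut

### The job

The socket case on the bench will not shut because its long socket has been left standing on end in the front bed. Push the long socket over with the fingertips, towards the side where the bed has room for it, so that it lies flat in the bed; then push the lid over from behind and press it down until it is fully shut. Only push: do not lift anything or slam the lid, and leave the other sockets and tools where they are.

Things in the scene. Friction and masses are not known exactly. Their poses are not given: they have to be found in the camera images.
- case: open socket case, green sheet steel, 180 mm deep (its x) by 300 mm wide (its y), rim 42 mm high; heavy, does not slide. Origin: centre of its underside, on the bench; x points from the front (robot's side) to the hinge side, z up. Its grey insert has its top face 26 mm, and the floors of all its beds and wells 8 mm, above the bench
- bed (a point): centre of the floor of the case's front bed, a straight trough for long sockets lying down, 66 mm in front of the case's middle; 36 mm wide (case x), 202 mm long (case y: 101 mm either way from this point), 18 mm deep, closed at both ends. Axes as the case's
- long_socket: long socket: plain steel cylinder, 28 mm diameter, 80 mm long, 0.15 to 0.31 kg, a square hole in one end, a hexagon mouth in the other. It starts standing on end on the floor of the front bed, up to 60 mm left or right of the bed's middle, its top 88 mm above the bench. Origin: centre of the end it stands on; z along it, up at the start
- long_socket_mid (a point): the middle of the long socket, on its axis, 40 mm from either end
- lid (a joint): angle of the lid in rad: 0 fully shut, 1.57 upright; it starts leaning back at 1.62 to 1.85 (stop at 2.0). The hinge is stiff (about 0.5 N m of friction): the 0.35 kg lid stays at whatever angle it is left and must be pushed all the way. No latch to work: fully down is shut
- lid_hinge (a point): middle of the hinge line, on the rear top edge of the case, 90 mm behind its middle, 42 mm above the bench, running along the case's y. The lid is a shallow shell, 180 mm from hinge to free edge, 300 mm wide; its outer face lies 22 mm off the hinge plane, facing away from the robot when open, up when shut
- lid_edge (a point): middle of the lid's free edge, on its outer face (180 mm along the lid from the hinge, 22 mm off it): about 210 to 221 mm above the bench at the start, 65 mm when shut
- ratchet: ratchet handle, 215 mm long, head 34 mm across, lying in the rear bed of the case, its highest part about 35 mm above the bench; leave it. Origin under its middle
- spanner: steel spanner, 190 mm, lying on the bench to the right (-y) of the case; leave it. Origin at its middle
- screwdriver: screwdriver, 200 mm, black handle, lying on the bench to the left (+y) of the case; leave it. Origin at its middle
- oil_can: metal oil can with a thin spout, 62 mm across, 165 mm tall, standing to the right of the case; leave it. Origin under its base
- injector: steel fuel injector, 30 mm across at the foot, 132 mm tall, standing on end to the left of the case; leave it. Origin under its base
- socket0: short socket, 22 mm in diameter, 38 mm tall, standing in its round well in the middle row of the case, 110 mm to the right (-y) of the case's middle line, top 46 mm above the bench; it belongs upright there, leave it. Origin under its lower end
- socket1: short socket, 24 mm in diameter, 38 mm tall, standing in its round well in the middle row of the case, 58 mm to the right (-y) of the case's middle line, top 46 mm above the bench; it belongs upright there, leave it. Origin under its lower end
- socket2: short socket, 27 mm in diameter, 38 mm tall, standing in its round well in the middle row of the case, 2 mm to the right (-y) of the case's middle line, top 46 mm above the bench; it belongs upright there, leave it. Origin under its lower end
- socket3: short socket, 30 mm in diameter, 38 mm tall, standing in its round well in the middle row of the case, 56 mm to the left (+y) of the case's middle line, top 46 mm above the bench; it belongs upright there, leave it. Origin under its lower end

How it is judged:
By the outcome, as a careful person would: the job done as asked, in the order asked, and still so for the second after the job is handed in, with the robot touching nothing.
It also fails if it takes over 45 s, if anything falls off the work surface, if the arm or the gripper's body presses on something with over 40 N, if the wrist force passes 120 N, or if a joint passes its speed limit or range.

### The arm

A 6-joint arm with a two-finger parallel gripper is mounted at the origin on the work surface. World frame = base frame: x ahead of the robot, y to its left, z up, the work surface at z = 0. Lengths are in mm, angles in rad, forces in N, time in s.
With the tool pointing down it reaches from about 300 to 825 mm from the base axis. Payload 5.4 kg.
Tool frame: the origin (TCP) lies at the very end of the fingers, on their centre line; the grasp point (between the pads) lies 19 mm behind it; z points along the fingers, y is the line along which they close (so a half turn about z gives the same grasp; the last joint's range is limited). The gripper opens to 92 mm and grips with 3 to 60 N. Pads are 20 mm wide; open, the fingers measure 128 mm over their backs; the gripper's body (75 mm by 189 mm) begins 69 mm behind the grasp point.
Start: joints at [-0.21, 0.158, 1.597, -0, 1.386, -0.21], TCP at [574.983, -0.018, 193.101] pointing down, gripper open.
Joint ranges: [-2.91, 2.91], [-0.94, 2.29], [0.18, 2.7], [-1.29, 4.43], [0.17, 2.64], [-3, 3]. Speed limits (rad/s): [2.57, 2.57, 3.14, 3.14, 3.14, 3.14].

### API

Orientations are given as a unit quaternion [w, x, y, z].
In Python, from plant import manip, capture, camera_params, hand_in, nets gives the robot as it stands.
- The arm moves only by the tool jog_arm, never from a script. Its argument "steps" is a list of rows, each an object with "claw": the finger opening in mm, from 0 to 91.9; "xyz": the shift along the tool's x, y, z in mm, a list of three; "turn": the turn about the tool's z in degrees. In form: [{"claw": claw, "xyz": [x, y, z], "turn": turn}, ...]. A call has 1 to 8 rows; each row shifts and turns the commanded pose from where the row before left it, along the tool's axes as they then stand; what a row does not reach is not made up. A row lasts 1/8 s, in which the tool goes at most 62.5 mm and 10.7 degrees, less where a joint would pass 70% of its speed; a pose out of reach is approached as far as the arm can. A call with a gripper value outside its range is refused whole. The fingers move at their own pace and stop on an object; the grip force is fixed at half the most. Time passes only in rows, so rows that do not move let the fingers close. It gives the time, the measured TCP pose, the force, the opening and the grip force at its end, in the units of the state.
- manip.sense(): the state, without advancing time (a new reading comes with each control period).
- capture(name): name is "scene" or "side" or "wrist"; returns (picture, depth): 400x640x3 uint8, red, green, blue; 400x640 float32, mm along the optical axis (not along the pixel's ray), 0 where there is no reading.
- camera_params(name): a dict with "fx", "fy", "cx", "cy" (pixels), "xyz" and "attitude" of the camera in the world; the wrist camera has in their place "T_tool_cam" (4x4, takes a point from camera to tool coordinates, whose origin is the TCP and whose axes are the flange's). Camera axes: x right, y up, looking along -z (the intrinsics and any distortion apply to the point x, -y, -z); pixel columns grow to the right and rows downward; lengths in mm; the calibration is good to about 2 mm. A picture is of the moment at which its call begins: read the wrist's pose just before it. camera_params takes no time and is no camera call.
- hand_in(): hands the job in; it is judged then, once.
Trained networks look in the newest picture that a camera, given by its name, has taken for a name from the list of things; names that differ only in an ending like _2 or _b are one class to them, and where a whole thing is asked for, a point or a joint stands for the part that bears it (a point fixed in the world has none). Each returns a list of dicts, best first, with "confidence" (0 to 1); they miss things now and then, are a little off and sometimes report something else, mostly with a low value. They report only what shows in the picture. A call takes as long as a camera call.
- nets.look_for(name, camera): "position" ([x, y, z] in mm, in world coordinates, good to about 4 mm: the middle of the surface that is visible of it).
The state is a dict: "t": time; "qpos": joint angles; "qd": joint speeds; "tau": joint torques, N m; "position": TCP position; "tool_rot": TCP orientation; "contact_force": force on the tool from outside, world axes, zero at the start; "moment": the same for the moment, N m; "gripper_width": finger opening in mm; "grasp_force": force on a finger pad.
Only numpy, scipy, OpenCV 4.12 (cv2) and the standard library are available. Lean on these libraries where they do the work, as an engineer would, in place of code of your own. Each camera call takes 0.05 s, during which the arm holds its last target. There are 200 camera calls.

## Working session

There is one attempt and no reset: what is moved stays moved. The work goes in short steps, Python scripts to look and compute and a tool call to move; the robot and the scene stay as the last step left them, time stands still between calls to the robot, and variables do not carry over. Pictures are saved under pics/ and viewed, at most 10 in all, crops included, and the job is handed in when it is done.

Besides the shell and the picture viewer there is one more tool, called as name([rows], argument=value, ...), one row to a line, values as JSON. jog_arm: Moves the arm, as the interface text tells. Its arguments: {"type":"object","properties":{"steps":{"type":"array"}},"required":["steps"]}

```bash
mkdir -p pics; cat > h.py <<'E'
import numpy as np, cv2
from scipy.spatial.transform import Rotation as R
from plant import manip, capture, camera_params, hand_in, nets
def cloud(d,p):
    v,u=np.mgrid[0:d.shape[0],0:d.shape[1]]
    X=np.stack([(u-p["cx"])/p["fx"]*d,-(v-p["cy"])/p["fy"]*d,-d],-1)
    a=np.array(p["attitude"])
    r=a if a.shape==(3,3) else R.from_quat(a[[1,2,3,0]]).as_matrix()
    return X@r.T+np.array(p["xyz"])
E
python3 - <<'E'
from h import *
s=manip.sense(); print(s["position"],s["tool_rot"],s["t"])
for c in ["scene","side"]:
    im,d=capture(c); p=camera_params(c); print(c,{k:np.round(v,3) if not isinstance(v,str) else v for k,v in p.items()})
    cv2.imwrite(f"pics/{c}0.png",im[:,:,::-1]); np.save(f"{c}.npy",d)
    for n in ["long_socket","case","lid","socket0","socket1","socket2","socket3"]:
        print(n,[(np.round(r["position"]),round(r["confidence"],2)) for r in nets.look_for(n,c)[:2]])
E
```

```text
[5.74335756e+02 1.42237868e-01 1.92132937e+02] [-7.90787836e-04  7.07091327e-01  7.07121610e-01 -5.08631888e-04] 0.0
scene {'fx': np.float64(520.929), 'fy': np.float64(520.929), 'cx': np.float64(314.949), 'cy': np.float64(199.016), 'xyz': array([1168.079,  287.871, 1044.362]), 'attitude': array([0.534, 0.164, 0.242, 0.794])}
long_socket [(array([509.,  91.,  67.]), 0.63), (array([533., -24.,  46.]), 0.37)]
case [(array([581.,  38.,  25.]), 0.95), (array([544.,  31.,  42.]), 0.51)]
lid [(array([702.,   8., 207.]), 0.86)]
socket0 [(array([564.,  84.,  49.]), 0.74), (array([545.,  30.,  44.]), 0.71)]
socket1 [(array([564.,  84.,  49.]), 0.74), (array([545.,  30.,  44.]), 0.71)]
socket2 [(array([564.,  84.,  49.]), 0.74), (array([545.,  30.,  44.]), 0.71)]
socket3 [(array([564.,  84.,  49.]), 0.74), (array([545.,  30.,  44.]), 0.71)]
side {'fx': np.float64(425.641), 'fy': np.float64(425.641), 'cx': np.float64(314.407), 'cy': np.float64(196.782), 'xyz': array([ 76.522, 916.638, 756.99 ]), 'attitude': array([-0.212, -0.123,  0.45 ,  0.858])}
long_socket [(array([499., 100.,  62.]), 0.66)]
case [(array([648.,  22.,  48.]), 0.59), (array([549.,  89.,  50.]), 0.36)]
lid []
socket0 [(array([506., -66.,  39.]), 0.62), (array([524., -19.,  40.]), 0.58)]
socket1 [(array([506., -66.,  39.]), 0.62), (array([524., -19.,  40.]), 0.58)]
socket2 [(array([506., -66.,  39.]), 0.62), (array([524., -19.,  40.]), 0.58)]
socket3 [(array([506., -66.,  39.]), 0.62), (array([524., -19.,  40.]), 0.58)]
```

```bash
ls; ls pics
```

```text
h.py
pics
scene.npy
side.npy
scene0.png
side0.png
```

View pics/scene0.png

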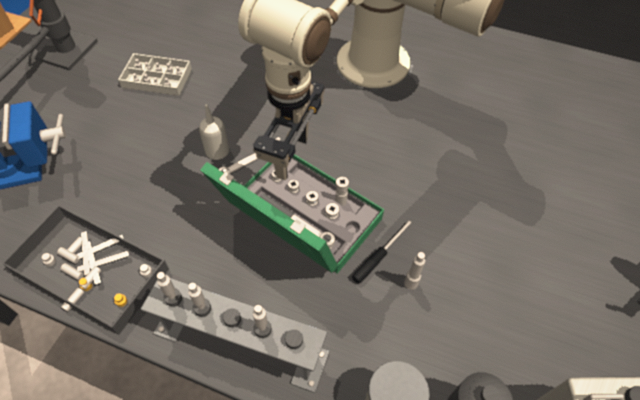

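View pics/side0.png

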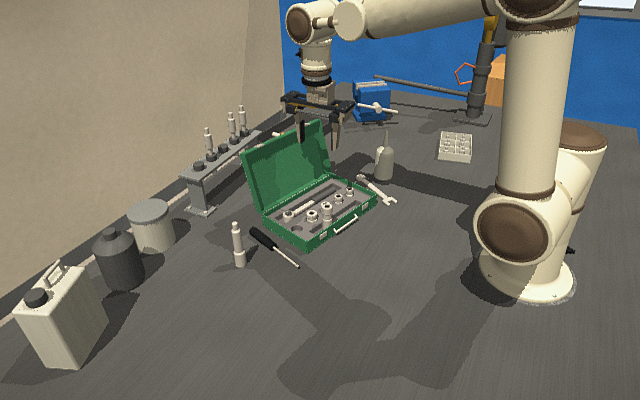

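```bash
python3 - <<'E'
from h import *
P={c:cloud(np.load(c+".npy"),camera_params(c)).reshape(-1,3) for c in ["scene","side"]}
A=np.vstack(list(P.values()))
# top-down height map, 2 mm cells, x up, y left
H=np.zeros((250,250));x=((A[:,0]-380)/2).astype(int);y=((A[:,1]+250)/2).astype(int)
ok=(x>=0)&(x<250)&(y>=0)&(y<250)&(A[:,2]<260)
np.maximum.at(H,(x[ok],y[ok]),A[ok,2])
im=cv2.applyColorMap(np.clip(H[::-1,::-1]*1.1,0,255).astype(np.uint8),cv2.COLORMAP_JET)
cv2.imwrite("pics/top0.png",cv2.resize(im,(600,600),interpolation=0))
for c,a in P.items():
    m=(a[:,2]>82)&(a[:,2]<93)&(abs(a[:,0]-500)<40)&(abs(a[:,1]-100)<60)
    print(c,"sock top",m.sum(),a[m].min(0),a[m].max(0),a[m].mean(0))
    m=(a[:,2]>38)&(a[:,2]<44)&(a[:,0]>420)&(a[:,0]<800)&(abs(a[:,1])<250)
    r=cv2.minAreaRect(a[m][:,:2].astype(np.float32)); print("rim",r,cv2.boxPoints(r).round())
    m=(a[:,2]>49)&(a[:,2]<260)&(a[:,0]>610)&(a[:,0]<800)&(abs(a[:,1])<250)
    q=a[m]
    for z in range(50,240,15):
        s=q[abs(q[:,2]-z)<4]
        if len(s)>5: print(z,len(s),s[s[:,1].argmin()].round(),s[s[:,1].argmax()].round(),np.round(np.polyfit(s[:,1],s[:,0],1),3))
E
```

```text
scene sock top 108 [489.89225243  71.41176345  83.01705523] [519.24099086  99.12224302  90.91225894] [506.13284904  85.49524457  87.20993819]
rim ((550.3173217773438, -41.60667419433594), (430.0370788574219, 204.65147399902344), 74.81956481933594) [[ 395. -222.]
 [ 593. -276.]
 [ 705.  139.]
 [ 508.  193.]]
50 36 [ 628. -150.   50.] [690. 141.  51.] [2.54000e-01 6.67859e+02]
65 70 [ 633. -145.   66.] [692. 142.  63.] [2.52000e-01 6.72332e+02]
80 68 [ 638. -147.   83.] [695. 140.  76.] [2.53000e-01 6.76623e+02]
95 73 [ 640. -151.   95.] [697. 140.  94.] [2.46000e-01 6.80607e+02]
110 82 [ 643. -155.  109.] [701. 139. 109.] [2.48000e-01 6.84902e+02]
125 87 [ 650. -150.  128.] [706. 138. 125.] [2.47000e-01 6.89377e+02]
140 79 [ 653. -156.  143.] [712. 136. 144.] [2.51000e-01 6.93792e+02]
155 90 [ 655. -158.  153.] [712. 136. 152.] [2.4800e-01 6.9809e+02]
170 98 [ 662. -153.  171.] [718. 134. 169.] [2.53000e-01 7.02918e+02]
185 93 [ 664. -157.  182.] [722. 133. 182.] [2.49000e-01 7.06842e+02]
200 97 [ 668. -160.  200.] [725. 131. 198.] [2.50000e-01 7.10983e+02]
215 1204 [ 666. -161.  212.
[... 629 characters left out ...]
]
95 218 [ 629. -149.   95.] [691. 142.  91.] [2.6700e-01 6.7408e+02]
110 223 [ 637. -151.  110.] [696. 143. 107.] [2.7300e-01 6.7861e+02]
125 227 [ 638. -154.  123.] [701. 141. 124.] [2.70000e-01 6.82843e+02]
140 226 [ 639. -156.  143.] [708. 139. 138.] [2.71000e-01 6.87293e+02]
155 231 [ 647. -157.  155.] [709. 138. 156.] [2.7200e-01 6.9177e+02]
170 223 [ 639. -156.  171.] [714. 138. 174.] [2.73000e-01 6.96233e+02]
185 220 [ 657. -157.  184.] [724. 136. 183.] [2.72000e-01 7.00435e+02]
200 218 [ 657. -158.  204.] [723. 135. 197.] [2.79000e-01 7.04853e+02]
215 222 [ 650. -158.  215.] [728. 133. 217.] [2.78000e-01 6.97187e+02]
230 19 [622. -10. 229.] [622.  12. 233.] [2.07000e-01 6.23663e+02]
```

The case is yawed about −15°. The lid leans back at about 1.84 rad. The long socket stands left of the bed's middle (scene px ~342,185; side px ~327,213), so it should go over to the right (−y). Next I refine the case pose with the wrist camera.

```bash
python3 - <<'E'
from h import *
s=manip.sense(); im,d=capture("wrist"); p=camera_params("wrist")
T=np.array(p["T_tool_cam"]); q=s["tool_rot"]; Rt=R.from_quat(np.array(q)[[1,2,3,0]]).as_matrix()
C={c:cloud(np.load(c+".npy"),camera_params(c)).reshape(-1,3) for c in ["scene","side"]}
C["wrist"]=cloud(d,dict(p,xyz=Rt@T[:3,3]+s["position"],attitude=Rt@T[:3,:3])).reshape(-1,3)
C["wrist"]=C["wrist"][d.ravel()>0]
np.savez("clouds.npz",**C)
cv2.imwrite("pics/wrist0.png",im[:,:,::-1])
yaw=-np.arctan(0.255); c,sn=np.cos(yaw),np.sin(yaw); ex=np.array([c,sn]); ey=np.array([-sn,c]); o=np.array([547,29])
print(ex,ey)
for k,a in C.items():
    b=np.c_[(a[:,:2]-o)@ex,(a[:,:2]-o)@ey,a[:,2]]
    def h(m,i,lo,hi,st): 
        n,e=np.histogram(b[m][:,i],np.arange(lo,hi+st,st)); return dict(zip(e[:-1].astype(int).tolist(),n.tolist()))
    x,y,z=b.T
    m=(z>35)&(z<50)
    print(k,"front rim x",h(m&(abs(y)<130),0,-106,-70,3))
    print("  side rims y",h(m&(abs(x)<80),1,-165,-140,3),h(m&(abs(x)<80),1,138,165,3))
    m=(z>55)&(z<95)&(x<-20)&(x>-90)&(y<90)&(y>0)
    if m.sum()>20: print("  long",m.sum(),np.percentile(b[m],[2,50,98],axis=0).round(1).tolist()); 
    m=(z>85)&(z<93)&(x<-20)&(x>-90)&(y<90)&(y>0)
    if m.sum()>5: print("  top",m.sum(),np.percentile(b[m],[2,50,98],axis=0).round(1).tolist())
E
```

```text
[ 0.96899179 -0.24709291] [0.24709291 0.96899179]
scene front rim x {-106: 0, -103: 0, -100: 0, -97: 0, -94: 0, -91: 0, -88: 0, -85: 1, -82: 28, -79: 102, -76: 61, -73: 1}
  side rims y {-165: 0, -162: 0, -159: 0, -156: 7, -153: 57, -150: 15, -147: 0, -144: 0, -141: 0} {138: 3, 141: 20, 144: 84, 147: 20, 150: 0, 153: 0, 156: 0, 159: 0, 162: 0}
  long 181 [[-67.1, 32.6, 57.0], [-49.4, 47.2, 85.5], [-40.6, 57.3, 90.0]]
  top 97 [[-67.0, 31.9, 85.1], [-54.4, 45.5, 87.8], [-41.0, 56.8, 90.1]]
side front rim x {-106: 0, -103: 0, -100: 0, -97: 0, -94: 0, -91: 1, -88: 18, -85: 101, -82: 91, -79: 13, -76: 1, -73: 9}
  side rims y {-165: 0, -162: 0, -159: 0, -156: 8, -153: 43, -150: 57, -147: 16, -144: 1, -141: 0} {138: 1, 141: 5, 144: 45, 147: 89, 150: 8, 153: 0, 156: 0, 159: 0, 162: 0}
  long 144 [[-72.3, 33.2, 56.7], [-63.3, 52.3, 83.1], [-46.5, 59.4, 92.6]]
  top 63 [[-72.6, 32.0, 85.5], [-59.4, 47.4, 90.4], [-45.4, 58.7, 92.6]]
wrist front rim x {-106: 0, -103: 0, -100: 0, -97: 0, -94: 0, -91: 0, -88: 20, -85: 286, -82: 652, -79: 201, -76: 0, -73: 0}
  side rims y {-165: 0, -162: 0, -159: 0, -156: 0, -153: 9, -150: 335, -147: 201, -144: 0, -141: 0} {138: 0, 141: 0, 144: 177, 147: 170, 150: 0, 153: 0, 156: 0, 159: 0, 162: 0}
  long 1060 [[-70.1, 35.1, 69.4], [-56.2, 47.9, 88.8], [-44.4, 60.0, 90.5]]
  top 937 [[-70.3, 35.1, 87.2], [-57.6, 47.7, 89.0], [-45.0, 59.9, 90.6]]
```

View pics/wrist0.png

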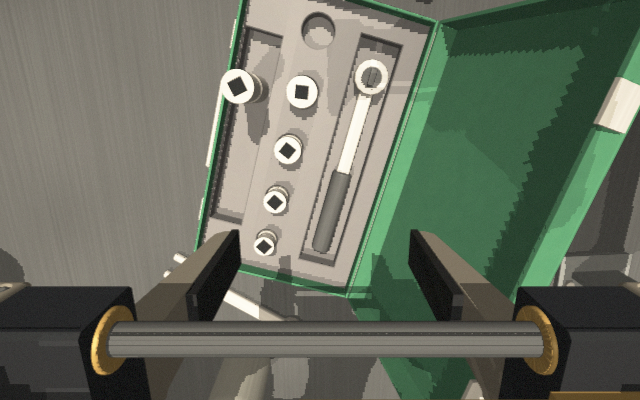

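jog_arm([
  {"claw": 0, "xyz": [32, -16, 0], "turn": 0},
  {"claw": 0, "xyz": [32, -16, 0], "turn": 0},
  {"claw": 0, "xyz": [32, -15, 0], "turn": 0},
  {"claw": 0, "xyz": [32, -15, 0], "turn": 0},
  {"claw": 0, "xyz": [0, 0, 0], "turn": 7},
  {"claw": 0, "xyz": [0, 0, 0], "turn": 7.3},
  {"claw": 0, "xyz": [0, 0, 0], "turn": 0},
  {"claw": 0, "xyz": [0, 0, 0], "turn": 0},
])

```text
t: 1.85
position: [513.0, 127.9, 193.1]
tool_rot: [0.0, 0.789, 0.614, 0.0]
contact_force: [-0.4, 0.6, 0.3]
gripper_width: 13.9
grasp_force: 0.0
```

jog_arm([
  {"claw": 0, "xyz": [0, 0, 40], "turn": 0},
  {"claw": 0, "xyz": [0, 0, 40], "turn": 0},
  {"claw": 0, "xyz": [0, 0, 35], "turn": 0},
  {"claw": 0, "xyz": [0, 0, 0], "turn": 0},
  {"claw": 0, "xyz": [-8, 0, 0], "turn": 0},
  {"claw": 0, "xyz": [-4, 0, 0], "turn": 0},
])

```text
t: 2.6
position: [511.5, 115.8, 80.2]
tool_rot: [0.001, 0.79, 0.614, 0.001]
contact_force: [-0.2, 0.8, 0.1]
gripper_width: 0.4
grasp_force: 0.0
```

```bash
python3 - <<'E'
from h import *
s=manip.sense(); print(s["position"],s["gripper_width"])
im,d=capture("wrist"); cv2.imwrite("pics/w1.png",im[:,:,::-1])
im,d=capture("side"); cv2.imwrite("pics/s1.png",cv2.resize(im[150:270,220:420,::-1],(800,480)))
E
```

```text
[511.51594875 115.76182181  80.15675714] 0.36679016657586333
```

View pics/s1.png

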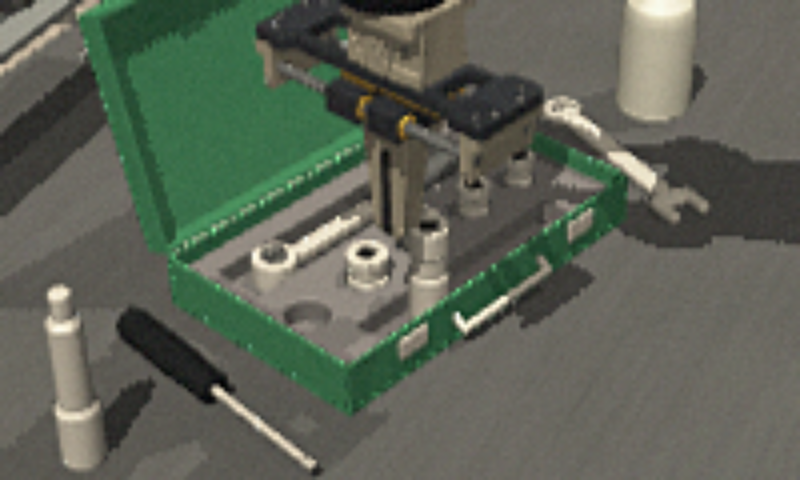

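The fingertips (crop px ~400,225) are just left of the upright socket (px ~430,225), at its top. I push gently towards −y.

jog_arm([
  {"claw": 0, "xyz": [-4, 0, 2], "turn": 0},
  {"claw": 0, "xyz": [-4, 0, 0], "turn": 0},
  {"claw": 0, "xyz": [-4, 0, 0], "turn": 0},
  {"claw": 0, "xyz": [-4, 0, 0], "turn": 0},
])

```text
t: 3.2
position: [506.0, 100.6, 76.1]
tool_rot: [-0.0, 0.79, 0.614, -0.0]
contact_force: [0.2, -0.4, 0.3]
gripper_width: 0.2
grasp_force: 0.0
```

```bash
python3 - <<'E'
from h import *
im,d=capture("side"); cv2.imwrite("pics/s2.png",cv2.resize(im[150:270,220:420,::-1],(800,480)))
s=manip.sense(); print(s["position"],s["contact_force"])
E
```

```text
[505.90434644 100.22127313  76.06387776] [ 0.36182476  0.28525957 -0.65155296]
```

View pics/s2.png

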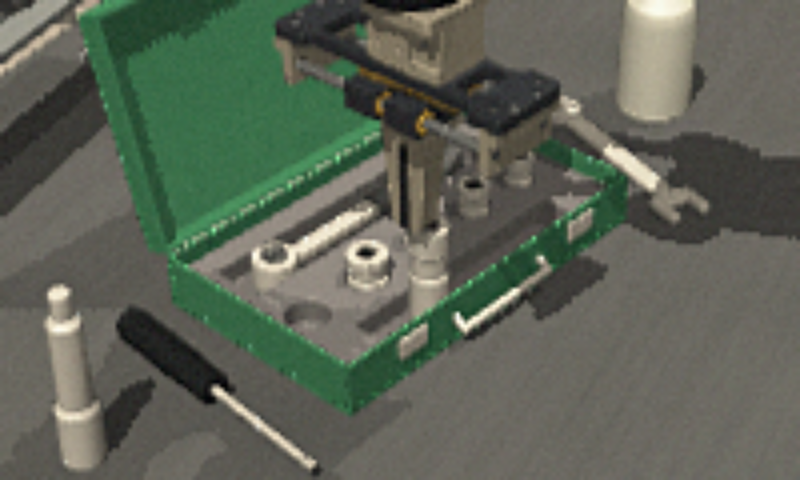

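Contact made: the fingers cover the rear of the socket's top (px ~425,235) and it is starting to lean. I keep pushing.

jog_arm([
  {"claw": 0, "xyz": [-4, 0, 0], "turn": 0},
  {"claw": 0, "xyz": [-4, 0, 0], "turn": 0},
  {"claw": 0, "xyz": [-4, 0, 0], "turn": 0},
  {"claw": 0, "xyz": [-4, 0, 0], "turn": 0},
  {"claw": 0, "xyz": [-4, 0, 0], "turn": 0},
  {"claw": 0, "xyz": [-4, 0, 0], "turn": 0},
  {"claw": 0, "xyz": [0, 0, 0], "turn": 0},
  {"claw": 0, "xyz": [0, 0, 0], "turn": 0},
])

```text
t: 4.25
position: [500.2, 77.6, 76.1]
tool_rot: [-0.0, 0.79, 0.614, 0.0]
contact_force: [-0.2, 0.4, 0.6]
gripper_width: 0.5
grasp_force: 0.0
```

```bash
python3 - <<'E'
from h import *
im,d=capture("side"); cv2.imwrite("pics/s3.png",cv2.resize(im[150:270,220:420,::-1],(800,480)))
s=manip.sense(); print(s["position"],s["contact_force"])
E
```

```text
[500.16930194  77.69142719  76.11801132] [ 0.08859135  0.15742828 -0.53733816]
```

View pics/s3.png

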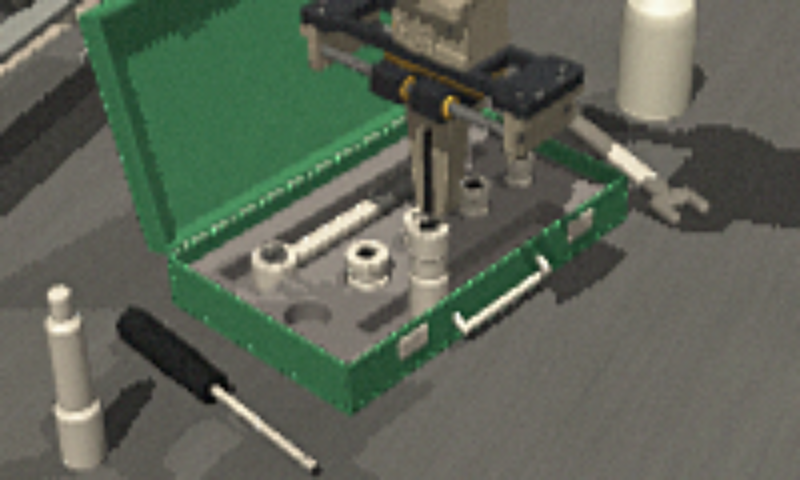

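```bash
python3 - <<'E'
from h import *
s=manip.sense(); tcp=np.array(s["position"])
for c in ["side","scene"]:
    im,d=capture(c); p=camera_params(c); a=cloud(d,p)
    q=np.array(p["attitude"]); r=R.from_quat(q[[1,2,3,0]]).as_matrix()
    for n,w in [("tcp",tcp),("socktop",[503,89.2,88]),("sockbase",[503,89.2,8])]:
        v=r.T@(np.array(w)-p["xyz"]); print(c,n,(p["cx"]-p["fx"]*v[0]/v[2]).round(1),(p["cy"]+p["fy"]*v[1]/v[2]).round(1))
    m=(abs(a[...,0]-500)<45)&(abs(a[...,1]-85)<50)&(a[...,2]>83)&(a[...,2]<93)
    m2=(abs(a[...,0]-500)<45)&(abs(a[...,1]-85)<50)&(a[...,2]>93)&(a[...,2]<130)
    for k in (m,m2):
        if k.sum(): print(k.sum(),a[k].mean(0).round(1),a[k].min(0).round(),a[k].max(0).round())
    if c=="scene": cv2.imwrite("pics/c3.png",cv2.resize(im[130:250,240:400,::-1],(800,600)))
print(tcp, [(x["position"],x["confidence"]) for x in nets.look_for("long_socket","side")])
E
```

```text
side tcp 329.0 208.5
side socktop 326.1 206.9
side sockbase 326.3 230.1
70 [500.9  90.8  89.4] [488.  74.  83.] [516. 104.  93.]
104 [496.9  84.6 116.8] [484.  70.  98.] [517.  92. 130.]
scene tcp 339.0 182.3
scene socktop 343.5 181.7
scene sockbase 342.0 201.3
86 [508.1  87.4  87.5] [490.  73.  83.] [520.  99.  92.]
95 [510.3  79.6 114.3] [491.  64.  93.] [520.  99. 130.]
[500.16930194  77.69142719  76.11801132] [([501.5, 100.0, 66.0], 0.47), ([605.4, 51.2, 22.6], 0.17)]
```

View pics/c3.png

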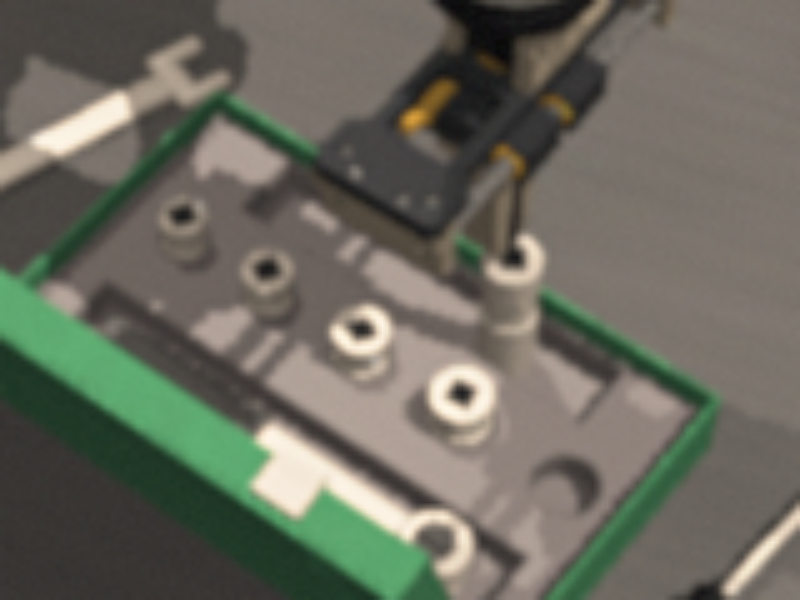

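The socket still stands (c3 px ~515,250), and the tips seem to have passed just over it, so they look higher than reported. I go back and measure the real tip height.

jog_arm([
  {"claw": 0, "xyz": [0, 0, -15], "turn": 0},
  {"claw": 0, "xyz": [30, 0, 0], "turn": 0},
  {"claw": 0, "xyz": [30, 0, 0], "turn": 0},
  {"claw": 0, "xyz": [0, 0, 0], "turn": 0},
])

```text
t: 4.95
position: [515.7, 137.1, 92.3]
tool_rot: [0.0, 0.789, 0.615, 0.001]
contact_force: [0.7, -0.1, -0.1]
gripper_width: 0.2
grasp_force: 0.0
```

```bash
python3 - <<'E'
from h import *
s=manip.sense(); t=np.array(s["position"]); print(t)
ex=np.array([.969,-.247]);ey=np.array([.247,.969])
for c in ["side","scene"]:
    im,d=capture(c); a=cloud(d,camera_params(c)).reshape(-1,3)
    b=np.c_[(a[:,:2]-t[:2])@ex,(a[:,:2]-t[:2])@ey,a[:,2]]
    m=(abs(b[:,0])<35)&(b[:,1]<35)&(b[:,1]>-18)&(b[:,2]>55)&(b[:,2]<190)
    q=b[m]; print(c,len(q))
    for z in range(60,180,8):
        k=q[(q[:,2]>=z)&(q[:,2]<z+8)]
        if len(k)>1: print(z,len(k),k.min(0).round(),k.max(0).round())
E
```

```text
[515.67561851 137.05923316  92.25684331]
side 313
116 21 [-14. -10. 117.] [ 12.  10. 124.]
124 28 [-15.  -7. 124.] [ 12.  11. 132.]
132 32 [-16.  -7. 132.] [ 15.  10. 140.]
140 34 [-17. -10. 140.] [ 11.  11. 148.]
148 33 [-17.  -9. 149.] [ 13.  11. 156.]
156 36 [-17. -10. 156.] [ 16.  11. 164.]
164 37 [-19.  -9. 164.] [ 16.  12. 172.]
172 47 [-20.  -8. 172.] [ 17.  11. 180.]
scene 107
108 4 [ -3.   6. 113.] [ 11.   7. 116.]
116 21 [ -6.  -7. 116.] [ 17.   8. 124.]
124 18 [ -9.  -5. 124.] [ 16.   8. 131.]
132 19 [ -8.  -2. 132.] [ 19.   8. 140.]
140 19 [-10.   3. 140.] [ 19.   8. 148.]
148 14 [ -2.   2. 148.] [ 19.   8. 156.]
156 10 [  5.   4. 156.] [ 19.   9. 164.]
172 2 [ 20.  -0. 173.] [ 21.   1. 176.]
```

The tips really sit about 22 mm above the reported TCP. I lower to match and push again.

jog_arm([
  {"claw": 0, "xyz": [0, 0, 20], "turn": 0},
  {"claw": 0, "xyz": [0, 0, 19], "turn": 0},
  {"claw": 0, "xyz": [-12, 0, 0], "turn": 0},
  {"claw": 0, "xyz": [-10, 0, 0], "turn": 0},
  {"claw": 0, "xyz": [-4, 0, 0], "turn": 0},
  {"claw": 0, "xyz": [-4, 0, 0], "turn": 0},
  {"claw": 0, "xyz": [-4, 0, 0], "turn": 0},
  {"claw": 0, "xyz": [-4, 0, 0], "turn": 0},
])

```text
t: 6.05
position: [505.6, 98.8, 52.2]
tool_rot: [0.0, 0.79, 0.614, 0.0]
contact_force: [-0.4, 0.7, 0.1]
gripper_width: 0.7
grasp_force: 0.2
```

```bash
cat >> h.py <<'E'
ex=np.array([.969,-.247]);ey=np.array([.247,.969]);O=np.array([553.5,26.3])
def cc(c):
    im,d=capture(c); a=cloud(d,camera_params(c)).reshape(-1,3)
    return im,np.c_[(a[:,:2]-O)@ex,(a[:,:2]-O)@ey,a[:,2]]
def tcpc(s=None):
    t=np.array((s or manip.sense())["position"]); return np.r_[(t[:2]-O)@ex,(t[:2]-O)@ey,t[2]]
E
python3 - <<'E'
from h import *
print("tcp case",tcpc().round(1),manip.sense()["contact_force"])
for c in ["side","scene"]:
    im,b=cc(c); t=tcpc()
    m=(b[:,0]<-35)&(b[:,0]>-90)&(b[:,1]>-60)&(b[:,1]<75)&(b[:,2]>48)&(b[:,2]<100)
    q=b[m]
    for z in range(50,98,8):
        k=q[(q[:,2]>=z)&(q[:,2]<z+8)]
        if len(k)>1: print(c,z,len(k),k.min(0).round(),k.max(0).round())
    m=(abs(b[:,0]-t[0])>35)&(abs(b[:,0]-t[0])<90)&(abs(b[:,1]-t[1])<30)&(b[:,2]>80)&(b[:,2]<200)&(b[:,0]<40)
    print("body low",np.percentile(b[m][:,2],[0,2,10]) if m.sum() else None)
E
```

```text
tcp case [-64.3  58.4  52.2] [-0.36055445  0.67425     0.12784135]
side 50 28 [-80.  33.  50.] [-54.  54.  58.]
side 58 22 [-79.  35.  58.] [-61.  54.  65.]
side 66 14 [-80.  34.  67.] [-67.  48.  73.]
side 74 28 [-81.  27.  74.] [-55.  69.  82.]
side 82 43 [-80.  20.  82.] [-51.  70.  90.]
side 90 48 [-80.  20.  90.] [-53.  70.  98.]
body low [164.18553927 165.42548224 168.51007409]
scene 50 12 [-63.  45.  51.] [-52.  50.  57.]
scene 58 4 [-60.  44.  59.] [-53.  46.  63.]
scene 66 2 [-59.  44.  67.] [-54.  66.  72.]
scene 74 17 [-73.  49.  74.] [-47.  67.  82.]
scene 82 23 [-75.  20.  82.] [-46.  67.  90.]
scene 90 21 [-72.  54.  91.] [-45.  67.  98.]
body low [160.39135393 162.78465658 166.52754952]
```

The socket is tilting now: its top's right edge has gone from y 33 to 20. I continue.

jog_arm([
  {"claw": 0, "xyz": [-3, 0, 0], "turn": 0},
  {"claw": 0, "xyz": [-3, 0, 0], "turn": 0},
  {"claw": 0, "xyz": [-3, 0, 0], "turn": 0},
  {"claw": 0, "xyz": [-3, 0, 0], "turn": 0},
  {"claw": 0, "xyz": [-3, 0, 0], "turn": 0},
  {"claw": 0, "xyz": [0, 0, 0], "turn": 0},
  {"claw": 0, "xyz": [0, 0, 0], "turn": 0},
  {"claw": 0, "xyz": [0, 0, 0], "turn": 0},
])

```text
t: 7.15
position: [501.9, 84.5, 52.1]
tool_rot: [-0.0, 0.79, 0.614, -0.0]
contact_force: [0.3, -0.5, -0.6]
gripper_width: 0.8
grasp_force: 0.0
```

```bash
cat > look.py <<'E'
from h import *
t=tcpc(); print("tcp case",t.round(1),np.round(manip.sense()["contact_force"],1))
for c in ["side","scene"]:
    im,b=cc(c)
    m=(b[:,0]<-35)&(b[:,0]>-90)&(b[:,1]>-80)&(b[:,1]<75)&(b[:,2]>30)&(b[:,2]<98)
    q=b[m]
    for z in range(30,98,8):
        k=q[(q[:,2]>=z)&(q[:,2]<z+8)]
        if len(k)>1: print(c,z,len(k),np.percentile(k,3,0).round(),np.percentile(k,97,0).round())
E
python3 look.py
```

```text
tcp case [-64.4  43.6  52.1] [ 0.3 -0.5 -0.6]
side 30 203 [-90. -62.  30.] [-38.  65.  38.]
side 38 96 [-90. -69.  38.] [-63.  71.  45.]
side 46 3 [-90. -51.  46.] [-89.  55.  47.]
side 70 2 [-65.  52.  77.] [-60.  54.  77.]
side 78 25 [-78.  33.  78.] [-52.  54.  86.]
side 86 24 [-79.  38.  86.] [-52.  55.  93.]
side 94 16 [-80.  35.  94.] [-59.  54.  98.]
scene 30 68 [-86. -76.  30.] [-39.  73.  38.]
scene 38 34 [-87. -78.  38.] [-81.  73.  44.]
scene 70 7 [-69.  49.  71.] [-50.  52.  78.]
scene 78 22 [-71.  34.  79.] [-47.  53.  85.]
scene 86 21 [-72.  39.  86.] [-46.  53.  94.]
scene 94 10 [-74.  41.  95.] [-46.  53.  98.]
```

The socket is down. I raise the tool and verify, before crossing over the lid.

jog_arm([
  {"claw": 0, "xyz": [0, 0, -30], "turn": 0},
  {"claw": 0, "xyz": [0, 0, -50], "turn": 0},
  {"claw": 0, "xyz": [0, 0, -50], "turn": 0},
  {"claw": 0, "xyz": [-20, 0, -45], "turn": 0},
  {"claw": 0, "xyz": [-24, 20, 0], "turn": 0},
  {"claw": 0, "xyz": [0, 0, 0], "turn": 0},
])

```text
t: 8.0
position: [511.0, 35.6, 227.6]
tool_rot: [0.0, 0.79, 0.613, 0.0]
contact_force: [-0.4, 0.9, 0.2]
gripper_width: 0.5
grasp_force: 0.0
```

```bash
python3 - <<'E'
from h import *
s=manip.sense(); print(tcpc(s).round(1))
im,d=capture("wrist"); cv2.imwrite("pics/w4.png",im[:,:,::-1])
im,b=cc("side")
m=(b[:,0]<-45)&(b[:,0]>-82)&(b[:,1]>-98)&(b[:,1]<98)
for y in range(-98,98,10):
    k=b[m&(b[:,1]>=y)&(b[:,1]<y+10)]; print(y,len(k),np.percentile(k[:,2],[50,95]).round() if len(k) else "")
im,b=cc("scene")
m=(b[:,0]>165)&(b[:,0]<400)&(abs(b[:,1])<140)&(b[:,2]<400)
k=b[m];print("behind")
for x in range(165,400,20):
    q=k[(k[:,0]>=x)&(k[:,0]<x+20)]; print(x,len(q),q[:,2].max().round() if len(q) else "")
E
```

```text
[-43.5  -1.5 227.6]
-98 18 [16. 28.]
-88 17 [16. 31.]
-78 11 [25. 30.]
-68 7 [25. 31.]
-58 16 [ 38. 543.]
-48 51 [539. 589.]
-38 61 [477. 589.]
-28 98 [512. 589.]
-18 152 [481. 590.]
-8 246 [448. 557.]
2 405 [429. 553.]
12 514 [435. 543.]
22 693 [446. 532.]
32 257 [481. 527.]
42 40 [536. 602.]
52 362 [564. 600.]
62 273 [572. 594.]
72 16 [13. 25.]
82 15 [20. 28.]
92 1 [23. 23.]
behind
165 1019 214.0
185 1059 6.0
205 1058 8.0
225 1049 6.0
245 814 7.0
265 577 132.0
285 443 134.0
305 515 235.0
325 1035 234.0
345 1667 236.0
365 2088 237.0
385 1367 210.0
```

View pics/w4.png

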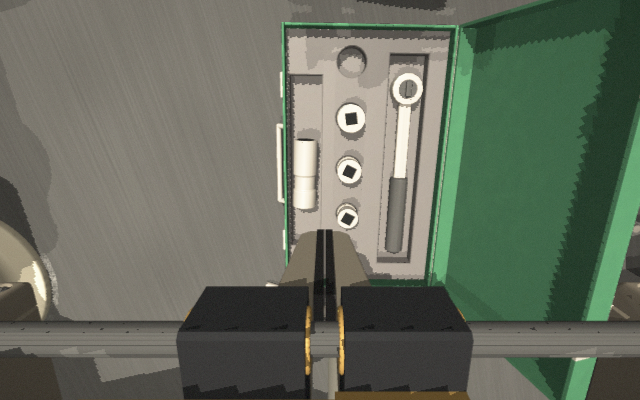

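The long socket lies flat in the front bed (px ~305,172), and the others are untouched. Next I go over the lid to behind it.

jog_arm([
  {"claw": 0, "xyz": [0, 40, 0], "turn": 0},
  {"claw": 0, "xyz": [0, 40, 0], "turn": 0},
  {"claw": 0, "xyz": [0, 40, 0], "turn": 0},
  {"claw": 0, "xyz": [0, 40, 0], "turn": 0},
  {"claw": 0, "xyz": [0, 40, 0], "turn": 0},
  {"claw": 0, "xyz": [0, 40, 0], "turn": 0},
  {"claw": 0, "xyz": [0, 0, 0], "turn": 0},
  {"claw": 0, "xyz": [0, 0, 0], "turn": 0},
])

```text
t: 9.15
position: [742.1, -21.4, 226.5]
tool_rot: [-0.001, 0.789, 0.614, -0.0]
contact_force: [0.0, -0.6, 0.1]
gripper_width: 0.4
grasp_force: 0.0
```

```bash
python3 - <<'E'
from h import *
s=manip.sense(); t=tcpc(s); print(t.round(1),s["qpos"])
for c in ["scene","side"]:
    im,b=cc(c)
    m=(abs(b[:,0]-t[0])<30)&(abs(b[:,1]-t[1])<25)&(b[:,2]>215)&(b[:,2]<330)
    print(c,"tip",np.percentile(b[m],[1],0).round(),b[m].max(0).round())
    m=(b[:,0]>150)&(b[:,0]<178)&(abs(b[:,1])<130)&(b[:,2]>195)&(b[:,2]<222)
    print("lid edge",m.sum(),np.percentile(b[m],98,0).round())
E
```

```text
[194.5   0.4 226.5] [-1.91105578e-01  5.88847161e-01  9.83708787e-01  2.37932101e-04
  1.57067734e+00  5.75441030e-02]
scene tip [[181. -10. 249.]] [216.  10. 316.]
lid edge 670 [165. 127. 216.]
side tip [[174.  -8. 254.]] [214.  14. 330.]
lid edge 300 [160. 125. 216.]
```

jog_arm([
  {"claw": 0, "xyz": [0, 3, 30], "turn": 0},
  {"claw": 0, "xyz": [0, 0, 35], "turn": 0},
  {"claw": 0, "xyz": [0, 0, 29], "turn": 0},
  {"claw": 0, "xyz": [0, 0, 0], "turn": 0},
  {"claw": 0, "xyz": [0, -8, 0], "turn": 0},
  {"claw": 0, "xyz": [0, -8, 0], "turn": 0},
  {"claw": 0, "xyz": [0, -8, 0], "turn": 0},
  {"claw": 0, "xyz": [0, -8, 0], "turn": 0},
])

```text
t: 10.25
position: [717.5, -15.9, 136.9]
tool_rot: [0.003, 0.79, 0.614, 0.003]
contact_force: [5.6, -1.3, 5.7]
gripper_width: 0.3
grasp_force: 3.1
```

jog_arm([
  {"claw": 0, "xyz": [0, -8, 0], "turn": 0},
  {"claw": 0, "xyz": [0, -8, 0], "turn": 0},
  {"claw": 0, "xyz": [0, -8, 0], "turn": 0},
  {"claw": 0, "xyz": [0, -8, 0], "turn": 0},
  {"claw": 0, "xyz": [0, -8, 0], "turn": 0},
  {"claw": 0, "xyz": [0, -8, 0], "turn": 0},
  {"claw": 0, "xyz": [0, -8, 0], "turn": 0},
  {"claw": 0, "xyz": [0, -8, 0], "turn": 0},
])

```text
t: 11.25
position: [652.8, 0.8, 133.3]
tool_rot: [0.0, 0.79, 0.614, 0.001]
contact_force: [5.1, 0.3, 1.9]
gripper_width: 0.4
grasp_force: 2.5
```

```bash
cat > lid.py <<'E'
from h import *
s=manip.sense(); t=tcpc(s); print("tcp",t.round(1),np.round(s["contact_force"],1))
for c in ["scene","side"]:
    im,b=cc(c)
    m=(abs(b[:,1])>105)&(abs(b[:,1])<138)&(b[:,2]>58)&(b[:,2]<240)&(b[:,0]>-105)&(b[:,0]<170)
    k=b[m]
    if len(k)<20: continue
    # free edge = farthest from the hinge (90,42)
    r=np.hypot(k[:,0]-90,k[:,2]-42); e=k[(r>174)&(r<190)]
    if len(e): print(c,len(e),"edge",e.mean(0).round(), "angle",np.median(np.arctan2(e[:,2]-42,90-e[:,0])).round(3))
E
python3 lid.py
```

```text
tcp [102.5  -0.2 133.3] [5.1 0.3 1.9]
scene 339 edge [ 72.  14. 220.] angle 1.472
side 122 edge [ 63.  24. 223.] angle 1.423
```

jog_arm([
  {"claw": 0, "xyz": [0, -10, 0], "turn": 0},
  {"claw": 0, "xyz": [0, -10, 0], "turn": 0},
  {"claw": 0, "xyz": [0, -10, 0], "turn": 0},
  {"claw": 0, "xyz": [0, -10, 0], "turn": 0},
  {"claw": 0, "xyz": [0, -10, 0], "turn": 0},
  {"claw": 0, "xyz": [0, -10, 0], "turn": 0},
  {"claw": 0, "xyz": [0, -10, 0], "turn": 0},
  {"claw": 0, "xyz": [0, -10, 0], "turn": 0},
])

```text
t: 12.35
position: [574.5, 20.5, 133.2]
tool_rot: [-0.0, 0.79, 0.614, -0.0]
contact_force: [2.7, -0.8, 0.2]
gripper_width: 0.5
grasp_force: 1.1
```

```bash
python3 lid.py
```

```text
tcp [ 21.8  -0.5 133.2] [ 2.7 -0.8  0.2]
scene 144 edge [-19.  -3. 183.] angle 0.927
side 155 edge [-27.  20. 182.] angle 0.878
```

jog_arm([
  {"claw": 0, "xyz": [0, -7, 0], "turn": 0},
  {"claw": 0, "xyz": [0, -7, 0], "turn": 0},
  {"claw": 0, "xyz": [0, -10, 10], "turn": 0},
  {"claw": 0, "xyz": [0, -10, 12], "turn": 0},
  {"claw": 0, "xyz": [0, -9, 12], "turn": 0},
  {"claw": 0, "xyz": [0, -5, 9], "turn": 0},
  {"claw": 0, "xyz": [0, -5, 9], "turn": 0},
  {"claw": 0, "xyz": [0, -4, 9], "turn": 0},
])

```text
t: 13.45
position: [519.8, 34.5, 71.4]
tool_rot: [-0.0, 0.79, 0.614, -0.0]
contact_force: [0.8, 1.7, 1.5]
gripper_width: 0.3
grasp_force: 0.8
```

```bash
python3 lid.py
```

```text
tcp [-34.7  -0.4  71.4] [0.8 1.7 1.5]
scene 41 edge [-77. -63.  99.] angle 0.333
side 148 edge [-82.  16.  93.] angle 0.29
```

jog_arm([
  {"claw": 0, "xyz": [0, -3, 6], "turn": 0},
  {"claw": 0, "xyz": [0, -3, 6], "turn": 0},
  {"claw": 0, "xyz": [0, -2, 5], "turn": 0},
  {"claw": 0, "xyz": [0, -2, 4], "turn": 0},
  {"claw": 0, "xyz": [0, 0, 3], "turn": 0},
  {"claw": 0, "xyz": [0, 0, 0], "turn": 0},
])

```text
t: 14.3
position: [509.8, 36.9, 47.6]
tool_rot: [-0.001, 0.79, 0.614, -0.0]
contact_force: [0.5, -0.0, 0.5]
gripper_width: 0.7
grasp_force: 0.0
```

```bash
python3 lid.py
```

```text
tcp [-45.   -0.5  47.6] [ 0.5 -0.   0.5]
scene 35 edge [-85. -73.  68.] angle 0.149
side 98 edge [-87.  12.  67.] angle 0.149
```

jog_arm([
  {"claw": 0, "xyz": [0, 0, 2], "turn": 0},
  {"claw": 0, "xyz": [0, 0, 2], "turn": 0},
  {"claw": 0, "xyz": [0, 0, 0], "turn": 0},
])

```text
t: 14.78
position: [510.3, 36.8, 43.9]
tool_rot: [-0.0, 0.79, 0.614, -0.0]
contact_force: [-0.3, -0.1, 0.8]
gripper_width: 0.3
grasp_force: 0.0
```

jog_arm([
  {"claw": 0, "xyz": [0, 0, 1.5], "turn": 0},
  {"claw": 0, "xyz": [0, 0, 1.5], "turn": 0},
  {"claw": 0, "xyz": [0, 0, 0], "turn": 0},
])

```text
t: 15.15
position: [510.6, 36.8, 43.3]
tool_rot: [-0.0, 0.79, 0.614, -0.0]
contact_force: [-7.9, 0.4, 18.2]
gripper_width: 0.5
grasp_force: 8.8
```

Firm contact, so the lid is seated. I press slightly more, hold, release upward and check.

jog_arm([
  {"claw": 0, "xyz": [0, 0, 1], "turn": 0},
  {"claw": 0, "xyz": [0, 0, 0], "turn": 0},
  {"claw": 0, "xyz": [0, 0, -10], "turn": 0},
  {"claw": 0, "xyz": [0, 0, -40], "turn": 0},
  {"claw": 0, "xyz": [0, 0, -50], "turn": 0},
  {"claw": 0, "xyz": [0, 0, -50], "turn": 0},
  {"claw": 0, "xyz": [0, 0, 0], "turn": 0},
  {"claw": 0, "xyz": [0, 0, 0], "turn": 0},
])

```text
t: 16.15
position: [510.0, 36.8, 189.2]
tool_rot: [-0.0, 0.79, 0.614, -0.0]
contact_force: [-0.4, -0.2, -0.5]
gripper_width: 0.4
grasp_force: 0.0
```

```bash
python3 - <<'E'
from h import *
for c in ["scene","side"]:
    im,b=cc(c)
    m=(abs(b[:,0])<85)&(abs(b[:,1])<142)&(abs(b[:,1])>30)&(b[:,2]>50)&(b[:,2]<95)
    k=b[m]; A=np.c_[k[:,:2],np.ones(len(k))]; print(c,len(k),np.linalg.lstsq(A,k[:,2],rcond=None)[0].round(4))
    cv2.imwrite(f"pics/end_{c}.png",cv2.resize(im[100:300,180:460,::-1],(784,560)))
E
```

```text
scene 6075 [ 1.700e-03 -1.000e-03  6.408e+01]
side 2648 [ 2.00000e-04 -1.50000e-03  6.71891e+01]
```

View pics/end_side.png

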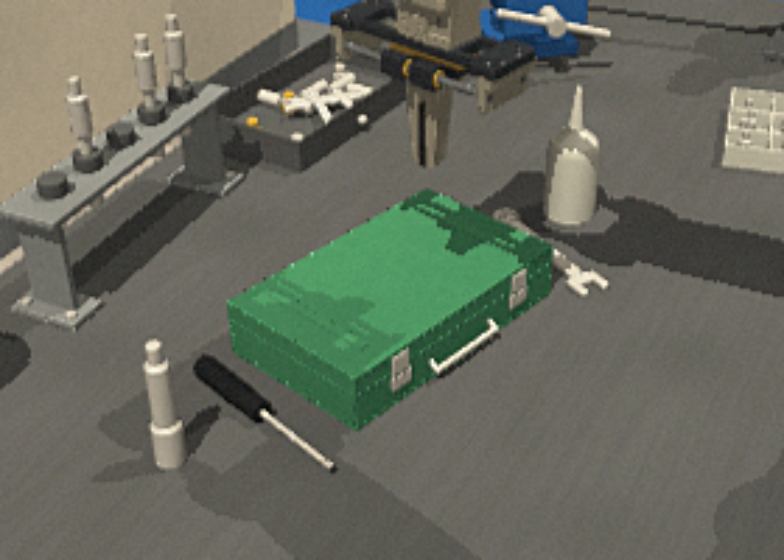

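The lid is level (slope about 0.001, height about 64 mm) and the case is shut (px ~390,300). Nothing else has moved.

```bash
python3 -c "
from h import *
print(hand_in())"
```

```text
the job is handed in; nothing more can be done
None
```

The long socket lies flat in the front bed, pushed over to the right (−y), and the lid is fully shut. The other tools look undisturbed, and I handed the job in at about 16 s of the 45 s allowed.

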